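Wedge a plaster panel off its casting board

ROBOT

A 6-joint arm with a two-finger parallel gripper is mounted at the origin on the work surface. World frame = base frame: x ahead of the robot, y to its left, z up, the work surface at z = 0. Lengths are in m, angles in rad, forces in N, time in s.
With the tool pointing down it reaches from about 0.325 to 0.9 m from the base axis. Payload 6.1 kg.
Tool frame: the origin (TCP) lies at the very end of the fingers, on their centre line; the grasp point (between the pads) lies 19 mm behind it; z points along the fingers, y is the direction in which the jaws open and shut (so a half turn about z gives the same grasp; the last joint's range is limited). The gripper opens to 85 mm and grips with 20 to 120 N. Pads are 22 mm wide; open, the fingers measure 114 mm over their backs; the gripper's body (76 mm by 85 mm) begins 54 mm behind the grasp point. The pads swing forward as they close: fully open they stand 13 mm farther back than shut.
Start: joints at [-1.358, 0.22, 1.526, -0, 1.395, -0.126], TCP at [0.208, -0.589, 0.231] pointing down, gripper open.
Joint ranges: [-2.98, 2.98], [-0.91, 2.08], [0.09, 2.57], [-1.24, 4.39], [0.2, 2.65], [-2.68, 2.68]. Speed limits (rad/s): [2.57, 2.57, 3.01, 3.14, 3.14, 3.14].

INTERFACE

Orientations are given as a rotation vector (axis times angle).
In Python, from station import bot gives the robot as it stands. The module is installed in compiled form; this text tells all that it offers.
- The arm moves only by the tool carry_out, never from a script. Its argument "increments" is a list that holds one entry, the list of rows, each a list of 7 numbers: the turn, a rotation vector about the tool's x, y, z in degrees, then the shift along the tool's x, y, z in mm, then the finger opening in mm, from 0 to 85.4. In form: [[[wx, wy, wz, tx, ty, tz, hand], ...]]. A call has exactly 5 rows; each row is the pose to reach, as a shift and turn from the pose measured when the call began, along the tool's axes at that moment; what a row does not reach only later rows make up. A row lasts 1/12 s, in which the tool goes at most 41.7 mm and 7.16 degrees, less where a joint would pass 70% of its speed; a pose out of reach is approached as far as the arm can. A call with a gripper value outside its range is refused whole. The fingers move at their own pace and stop on an object; the grip force is fixed at half the most. Time passes only in rows, so rows that repeat a pose let the fingers close, or fill a call up. It gives the time, the measured TCP pose, the force and the opening at its end, in the units of the state.
- bot.get_state(): the state, without advancing time (a new reading comes with each control period).
- bot.snapshot(name): name is "scene" or "top" or "wrist"; returns the picture (400x640x3 uint8, blue, green, red); there is no depth.
- bot.camera_model(name): a dict with "fx", "fy", "cx", "cy" (pixels), "R" (3x3) and "t" (3): a world point X has camera coordinates R X + t. Camera axes: x right, y down, z forward; pixel columns grow to the right and rows downward; lengths in m; the calibration is good to about 2 mm. A picture is of the moment at which its call begins: read the wrist's pose just before it. camera_model takes no time and is no camera call; for the wrist camera it gives the pose at the moment of the call.
- bot.close_job(): hands the job in, once; it reports no verdict.
The state is a dict: "t": time; "joints": joint angles; "joint_vel": joint speeds; "effort": joint torques, N m; "position": TCP position; "ee_rot": TCP orientation; "contact_force": force on the tool from outside, world axes, zero at the start; "moment": the same for the moment, N m; "gripper_width": opening from 0.0 (shut) to 1.0 (fully open).
Only numpy, scipy, OpenCV 4.12 (cv2) and the standard library are available. Lean on these libraries where they do the work, as an engineer would, in place of code of your own. Each camera call takes 0.05 s, during which the arm holds its last target. There are 200 camera calls.

TASK

A plaster relief panel has to be eased off its casting board, front edge first. Lift the amber jar off the board and stand it upright on the bare table, then lay the wooden wedge flat on the board, slide its thin end into the channel under the middle of the panel's front edge and push it towards the batten until that edge is just raised, about 6 mm clear of the board. Finish while still holding the wedge there so that it keeps the panel up; the gripper must not touch the panel, its edge must never go up much more than that, and the tub, brush and lid stay where they are.

Things in the scene. Friction and masses are not known exactly. Their poses are not given: they have to be found in the camera images.
- board: fixed plywood casting board on the table, 300 (x) by 240 (y) by 18 mm thick; origin at the centre of its underside. Its +x points away from the robot (within 0.3 rad) to a fixed dark batten on its back edge, board x 125 to 145 mm, 14 mm high above the board. The board's bare apron, x -150 to +9 mm, lies in front of the panel
- panel: loose white plaster panel with leaf relief, 115 (x) by 170 (y) by 28 mm high (relief to 31), 0.5 to 0.8 kg, on the board, back edge at the batten, axes like the board's. Origin: centre of its underside; front edge at x -57.5. Two runners 8 mm high, y +-50 to +-85, carry it; between them an open channel 100 wide, 8 high runs from front to back. Lifted at the front it pivots on its back edge
- panel_front_left (a point): underside of the panel's left (+y) runner at the front edge (panel x -57.5, y +67.5, z 0); it lies on the board's top, 18 above the table, until the panel is lifted
- panel_front_right (a point): underside of the panel's right (-y) runner at the front edge (panel x -57.5, y -67.5, z 0)
- panel_back (a point): underside of the panel at the middle of its back edge (panel x +57.5, z 0)
- wedge: loose wooden wedge, 80 g, flat on the table left or right of the board. A blue upright grip block, 30 (x) by 30 (y) by 45 mm high, stands at its thick end; origin at the centre of the block's underside. A brown ramp 50 mm wide runs from the block along wedge +x, from x 15 (24 mm high) straight down to the thin end at x 95 (2 mm high)
- wedge_tip (a point): middle of the wedge's thin end, on its underside (wedge x +95 mm, z 0). With the wedge flat on the board, it meets the panel when 22 mm of it are under the front edge; each further 10 mm raise the edge 2.75 mm, so about 44 mm under the edge lift it 6 mm. The push along board +x takes 3 to 15 N
- jar: loose amber jar with a black cap, a round upright body 50 in diameter and 75 high, 0.16 kg, standing on the board's apron in front of the panel, in the wedge's way; origin at the centre of its underside
- tub: bystander: white round tub, 84 in diameter and 75 high, standing on the table on the side of the board away from the wedge; origin at the centre of its underside; must not be shifted
- brush: bystander: brush about 170 long lying on the table along its own x, out beyond the tub or the wedge; origin about its middle; must not be shifted
- lid: bystander: round tub lid, white top with a green rim, 84 in diameter, 10 high, lying on the table on the side away from the brush; origin at the centre of its underside; must not be shifted
There are look-alikes about, which are no part of the job. What is shaped like the jar but yellow is not meant.

How it is judged:
By the outcome, as a careful person would: the job done as asked, in the order asked, and still so for the second after the job is handed in, while the arm keeps its last pose, push and grip.
It also fails if it takes over 62 s, if anything falls off the work surface, if the arm or the gripper's body presses on something with over 40 N, if the wrist force passes 120 N, or if a joint passes its speed limit or range.

## Working session

There is one attempt and no reset: what is moved stays moved. The work goes in short steps, Python scripts to look and compute and a tool call to move; the robot and the scene stay as the last step left them, time stands still between calls to the robot, and variables do not carry over. Pictures are saved under pics/ and viewed, about 8 in all and at most 12, crops included, and the job is handed in when it is done.

Besides the shell and the picture viewer there is one more tool, called after "Request:" as name([rows], argument=value, ...), one row to a line, values as JSON. carry_out: Moves the arm, as the interface text tells. Its arguments: {"type":"object","properties":{"increments":{"type":"array","items":{"type":"array","items":{"type":"array","items":{"type":"number"}}}}},"required":["increments"]}

```bash
mkdir -p pics; python3 - <<'E'
from station import bot
import cv2,numpy as np
s=bot.get_state();print({k:np.round(v,3).tolist() for k,v in s.items()})
for n in("top","scene"):
    cv2.imwrite(f"pics/{n}0.png",bot.snapshot(n));c=bot.camera_model(n);print(n,c)
E
```

```text
{'t': 0.0, 'joints': [-1.358, 0.221, 1.528, -0.0, 1.395, -0.126], 'joint_vel': [0.0, 0.002, 0.001, -0.0, 0.001, 0.001], 'effort': [0.0, -49.691, -38.939, -0.0, 0.011, -0.0], 'position': [0.208, -0.589, 0.23], 'ee_rot': [-3.095, -0.529, 0.0], 'contact_force': [-0.082, 0.256, 0.129], 'moment': [-0.012, 0.027, 0.031], 'gripper_width': 1.001}
top {'fx': 428.5613969816741, 'fy': 428.5613969816741, 'cx': 312.33650348654993, 'cy': 202.1022427946859, 'R': array([[ 0.01335368, -0.99982743,  0.01291458],
       [-0.98393756, -0.01543863, -0.17784412],
       [ 0.17801282, -0.01033227, -0.98397392]]), 't': array([0.01486937, 0.52457122, 1.08116779])}
scene {'fx': 442.22467862805775, 'fy': 442.22467862805775, 'cx': 316.2694802058568, 'cy': 193.7829141112041, 'R': array([[ 0.68958889,  0.72416094,  0.00762184],
       [ 0.52213241, -0.48985728, -0.69815299],
       [-0.50184151,  0.48541815, -0.71590804]]), 't': array([-0.38644243, -0.21744113,  1.55060655])}
```

View pics/top0.png

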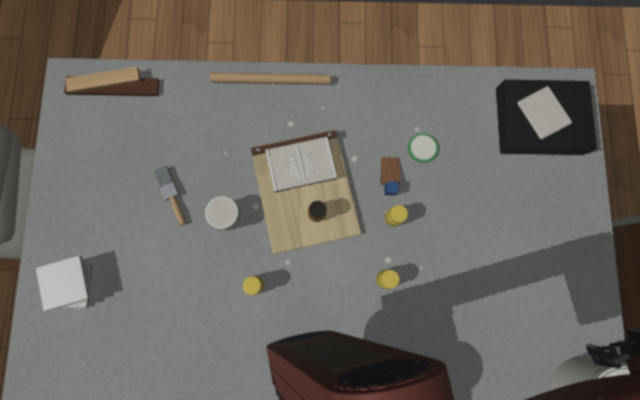

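View pics/scene0.png

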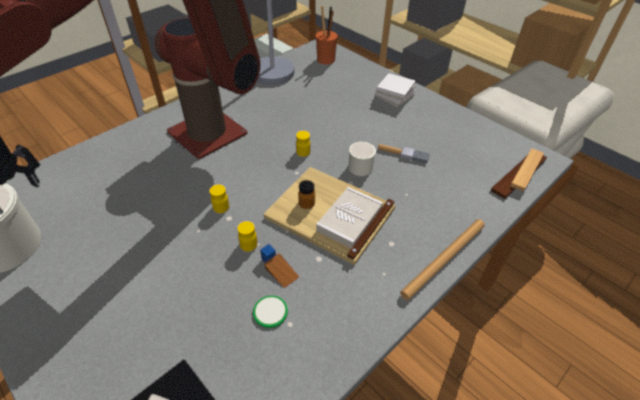

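Top view: the amber jar with black cap is on the apron at (317,211). Three yellow jars at (397,215), (388,279) and (251,285) are look-alikes on the table. The wedge is at (391,175) with its blue block at (391,188), the panel at (300,163), the tub at (221,212), the lid at (423,148) and the brush at (170,195). The scene view agrees, with the jar at (307,194). I'm measuring next.

```bash
cat > h.py <<'E'
from station import bot
import cv2,numpy as np
def ray(c,u,v,z):
    R=np.array(c["R"]);o=-R.T@np.array(c["t"]);d=R.T@np.array([(u-c["cx"])/c["fx"],(v-c["cy"])/c["fy"],1.])
    return o+d*(z-o[2])/d[2]
def proj(c,X):
    p=np.array(c["R"])@np.array(X)+c["t"];return np.array([c["fx"]*p[0]/p[2]+c["cx"],c["fy"]*p[1]/p[2]+c["cy"]])
def blobs(m,n=1):
    cs=cv2.findContours(m.astype(np.uint8)*255,0,2)[0];return sorted(cs,key=cv2.contourArea)[::-1][:n]
def onplane(c,cnt,z): return np.array([ray(c,u,v,z)[:2] for u,v in cnt.reshape(-1,2)],np.float32)
def rect(c,cnt,z):
    p=onplane(c,cnt,z)*1000;return cv2.minAreaRect(p)
E
python3 - <<'E'
from h import *
im=cv2.imread("pics/top0.png");c=bot.camera_model("top")
hsv=cv2.cvtColor(im,cv2.COLOR_BGR2HSV);H,S,V=cv2.split(hsv)
roi=np.zeros(H.shape,bool);roi[120:262,240:450]=1
for u,v in((280,220),(390,165),(391,188),(317,211),(270,150),(423,148),(225,205)):print((u,v),hsv[v,u])
bd=roi&(H>10)&(H<30)&(S>70)&(V>90);bd[:, 365:]=0
r=rect(c,blobs(bd)[0],.018);print("board visible",r,cv2.boxPoints(r).tolist())
pn=roi&(S<45)&(V>110);pn[:,:262]=0;pn[:,345:]=0;r=rect(c,blobs(pn)[0],.028+.018);print("panel top",r,cv2.boxPoints(r).tolist())
bl=roi&(H>100)&(H<130)&(S>120);r=rect(c,blobs(bl)[0],.045);print("blue",r)
br=roi&(H<15)&(S>80);br[:,:370]=0;r=rect(c,blobs(br)[0],.013);print("ramp",r,cv2.boxPoints(r).tolist())
cap=roi&(V<60)&(S<140);cap[:190]=0;cap[230:]=0;cap[:,:300]=0;cap[:,335:]=0;b=blobs(cap)[0];print("cap px",cv2.minEnclosingCircle(b));r=rect(c,b,.018+.073);print("cap",r)
print("lid",ray(c,423,148,.01),"tub",ray(c,221,212,.07))
cr=lambda i,x,y,w,h,k:cv2.resize(i[y:y+h,x:x+w],None,fx=k,fy=k,interpolation=2)
a=cr(im,240,120,200,140,3);b=cr(cv2.imread("pics/scene0.png"),250,150,160,140,3)
b=cv2.resize(b,(200,175));o=np.zeros((595,600,3),np.uint8);o[:420]=a;o[420:,:200]=b;cv2.imwrite("pics/crop0.png",o)
E
```

```text
(280, 220) [ 21  71 159]
(390, 165) [ 13 119 107]
(391, 188) [108 142 115]
(317, 211) [25 35 44]
(270, 150) [ 19  18 159]
(423, 148) [ 34  12 177]
(225, 205) [ 24  15 167]
board visible ((574.1767578125, -45.517242431640625), (121.35176086425781, 249.2711639404297), 71.93618774414062) [[436.8700866699219, -64.55601501464844], [673.8551025390625, -141.84902954101562], [711.4833984375, -26.478469848632812], [474.4984130859375, 50.814544677734375]]
panel top ((628.529296875, 54.85771942138672), (120.50883483886719, 174.52218627929688), 13.610990524291992) [[549.4320068359375, 125.48857879638672], [590.5020751953125, -44.1323127746582], [707.6265869140625, -15.773139953613281], [666.5565185546875, 153.84774780273438]]
blue ((566.307861328125, -187.56541442871094), (29.37038230895996, 27.738265991210938), 89.01016998291016)
ramp ((622.4839477539062, -190.13729858398438), (70.9808349609375, 50.58930969238281), 0.9331917762756348) [[586.5862426757812, -165.42401123046875], [587.4102172851562, -216.00662231445312], [658.3816528320312, -214.8505859375], [657.5576782226562, -164.26797485351562]]
cap px ((317.3636474609375, 209.36363220214844), 8.095601081848145)
cap ((497.64794921875, 9.663139343261719), (38.30080795288086, 37.84675979614258), 0.8724247217178345)
lid [ 0.68937458 -0.28493265  0.01      ] tub [0.49071388 0.2561661  0.07      ]
```

View pics/crop0.png

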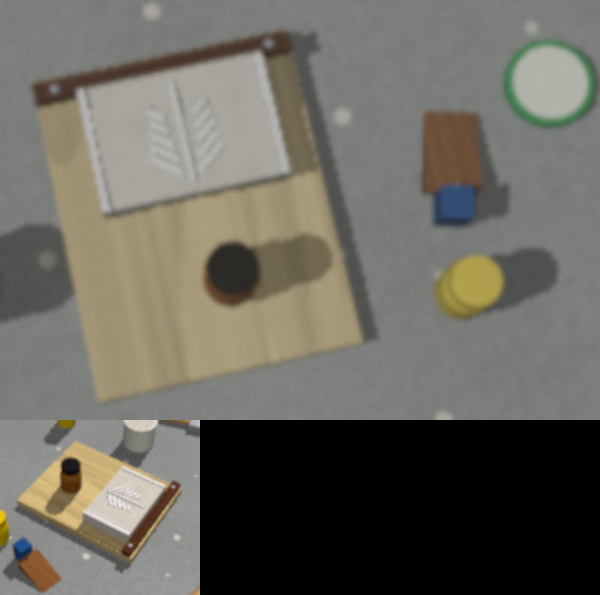

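Crop: the target is the black-capped amber jar on the apron, at crop (232,270), i.e. full (317,210). The nearby one at crop (470,285) is plain yellow on the table, so it's a look-alike. The wedge's thin end points away from the robot and the apron is otherwise clear.

```bash
cat >> h.py <<'E'
from scipy.spatial.transform import Rotation as Ro
def go(x,y,z,yaw):  # mm,deg: tool down, tool x at yaw; prints tool-frame increments
    s=bot.get_state();R0=Ro.from_rotvec(s["ee_rot"]);T=Ro.from_euler("z",yaw,degrees=True)*Ro.from_rotvec([np.pi,0,0])
    w=(R0.inv()*T).as_rotvec(degrees=True);d=R0.inv().apply(np.array([x,y,z])-1000*np.array(s["position"]))
    print("inc",np.round(w,2),np.round(d,1),"|d|",round(np.linalg.norm(d)))
def st():
    s=bot.get_state();m=Ro.from_rotvec(s["ee_rot"]).as_matrix()
    print("t",round(s["t"],2),"pos",np.round(1000*np.array(s["position"]),1),"yaw",round(np.degrees(np.arctan2(m[1,0],m[0,0])),2),"tilt",np.round(m[:2,2],3),"F",np.round(s["contact_force"],1),"w",round(85.4*s["gripper_width"],1))
E
python3 - <<'E'
from h import *
c=bot.camera_model("top");cs=bot.camera_model("scene")
for n,u,v,z in(("b_FL",273.3,253.7,.018),("b_FR",360.3,233.7,.018),("batL",252,147,.032),("batR",338,131,.032),("pFL_top",275.5,191,.046),("pFR_top",336,177.5,.046),("pBL",266.5,149.5,.046),("pBR",327.5,137.5,.046),("y1",399,212,.075),("y2",389,277,.075),("y3",251,284,.075),("brush",170,195,0)):print(n,np.round(1000*ray(c,u,v,z)[:2]))
im=cv2.imread("pics/scene0.png");print("jar proj in scene",proj(cs,[.4976,.0097,.093]),proj(cs,[.4976,.0097,.018]))
print("blue proj",proj(cs,[.5663,-.1876,.045]))
H,S,V=cv2.split(cv2.cvtColor(im,40));m=(H>100)&(H<130)&(S>120);m[:230]=0;m[275:]=0;m[:,:250]=0;m[:,290:]=0
print("blue scene bbox",cv2.boundingRect(blobs(m)[0]))
m=(V<60);m[:170]=0;m[210:]=0;m[:,:292]=0;m[:,325:]=0;print("cap scene",cv2.boundingRect(blobs(m)[0]))
st();go(498,10,150,13.6)
E
```

```text
b_FL [389. 123.]
b_FR [ 446. -107.]
batL [677. 189.]
batR [727. -46.]
pFL_top [553. 120.]
pFR_top [592. -40.]
pBL [666. 148.]
pBR [703. -16.]
y1 [ 497. -200.]
y2 [ 333. -171.]
y3 [311. 172.]
brush [546. 412.]
jar proj in scene [303.57408193 184.0363193 ] [303.9058363  202.35351073]
blue proj [265.42234422 247.44825675]
blue scene bbox (261, 245, 14, 16)
cap scene (300, 181, 13, 13)
t 0.1 pos [ 207.6 -588.9  230.3] yaw 19.41 tilt [-0.     0.002] F [ 0.3  1.2 -0.1] w 85.5
inc [-0.1  -0.01  5.81] [ 472.9 -468.2   81.2] |d| 670
```

Top view and scene view differ consistently by about 2.6 px in the scene image, so the wrist camera will settle it.

Request:
carry_out([
  [[0,0,1,41,-40,3,85],[0,0,2,82,-80,6,85],[0,0,3,110,-110,10,85],[0,0,4,140,-137,15,85],[0,0,5.8,165,-163,20,85]],
])

```text
t: 0.52
position: [0.2987, -0.4009, 0.2131]
ee_rot: [-3.118, -0.37, 0.0]
contact_force: [0.9, 0.2, 0.8]
gripper_width: 0.996
```

```bash
python3 -c "
from h import *
st();go(440,10,230,13.6)"
```

```text
t 0.52 pos [ 298.7 -400.9  213.1] yaw 13.52 tilt [-0.     0.002] F [0.9 0.2 0.8] w 85.0
inc [-0.12 -0.01 -0.08] [ 233.5 -366.5  -16. ] |d| 435
```

Request:
carry_out([
  [[0,0,0,22,-34,-2,85],[0,0,0,44,-68,-4,85],[0,0,0,66,-102,-6,85],[0,0,0,88,-136,-8,85],[0,0,0,110,-170,-10,85]],
])

```text
t: 0.93
position: [0.3658, -0.2079, 0.2233]
ee_rot: [-3.117, -0.369, 0.0]
contact_force: [0.5, 0.1, 0.9]
gripper_width: 0.996
```

Request:
carry_out([
  [[0,0,0,22,-34,-2,85],[0,0,0,44,-68,-4,85],[0,0,0,66,-102,-6,85],[0,0,0,88,-136,-8,85],[0,0,0,116,-176,-10,85]],
])

```text
t: 1.35
position: [0.4348, -0.0144, 0.2335]
ee_rot: [-3.118, -0.369, -0.0]
contact_force: [1.0, -0.1, 0.1]
gripper_width: 0.999
```

```bash
python3 - <<'E'
from h import *
st();c=bot.camera_model("wrist");cv2.imwrite("pics/w1.png",bot.snapshot("wrist"));st()
for n,X in(("jar",[.4976,.0097,.093]),("bFL",[.389,.123,.018]),("bFR",[.446,-.107,.018]),("pFL",[.553,.120,.046]),("pFR",[.592,-.040,.046])):print(n,proj(c,X).round())
go(498,10,150,13.6)
E
```

```text
t 1.35 pos [434.8 -14.4 233.5] yaw 13.49 tilt [-0.     0.002] F [ 1.  -0.1  0.1] w 85.3
t 1.4 pos [436.8  -7.5 234. ] yaw 13.81 tilt [0.002 0.007] F [-1.8  4.2 -0.2] w 85.0
jar [305. 109.]
bFL [188. 178.]
bFR [398. 176.]
pFL [201.  14.]
pFR [385.  13.]
inc [-0.37 -0.23  0.21] [63.3 -1.8 84.3] |d| 105
```

View pics/w1.png

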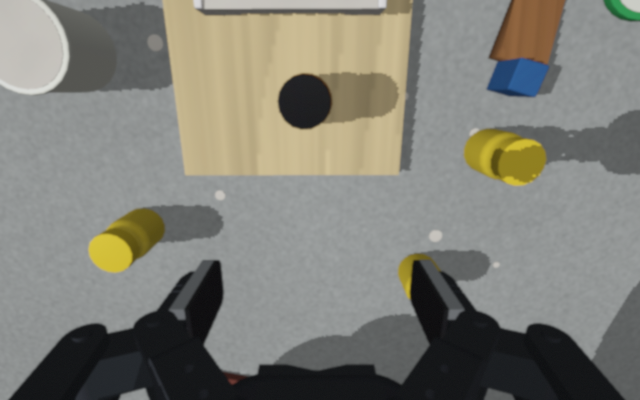

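Wrist view: cap at (305,101), board front corners at (185,175) and (400,176), panel front edge around row 10 from (195) to (386), blue block at (518,77). Board corners agree with the top view; the jar lies slightly farther out.

```bash
cat > w.py <<'E'
from h import *
c=bot.camera_model("wrist");im=bot.snapshot("wrist");st()
hsv=cv2.cvtColor(im,40);H,S,V=cv2.split(hsv)
m=(V<50);m[240:]=0;m[:,:200]=0;m[:,420:]=0
(u,v),r=cv2.minEnclosingCircle(blobs(m)[0]);J=1000*ray(c,u,v,.093);print("jar px",u,v,r,"->",J.round(1))
m=(H>100)&(H<130)&(S>120);m[240:]=0;b=cv2.boundingRect(blobs(m)[0]);print("blue bbox",b)
m=(H>10)&(H<30)&(S>50)&(V>110)&(S<130);m[250:]=0;b=blobs(m)[0]
p=b.reshape(-1,2);lo=p[np.argmax(p[:,1]-p[:,0]*.5)],p[np.argmax(p[:,1]+p[:,0]*.5)];print("board front corners",lo,[1000*ray(c,*q,.018)[:2].round(4) for q in lo])
go(J[0],J[1],120,13.8);go(J[0],J[1],40,13.8)
E
python3 w.py
```

```text
t 1.45 pos [435.8 -10.9 233.6] yaw 13.96 tilt [0.001 0.004] F [ 0.1 -0.9 -0.3] w 85.2
jar px 313.0750732421875 106.23088073730469 25.952049255371094 -> [503.2  11.9  93. ]
blue bbox (494, 65, 61, 37)
board front corners (array([193, 177], dtype=int32), array([403, 178], dtype=int32)) [array([392.5, 126. ]), array([ 448.6, -104.5])]
inc [-0.24 -0.09  0.16] [ 70.8  -5.4 113.7] |d| 134
inc [-0.24 -0.09  0.16] [ 70.6  -5.1 193.7] |d| 206
```

Request:
carry_out([
  [[0,0,0,25,-2,25,85],[0,0,0,50,-4,50,85],[0,0,0,71,-5,75,85],[0,0,0,71,-5,100,85],[0,0,0,71,-5,114,85]],
])

```text
t: 1.87
position: [0.5022, 0.0114, 0.1161]
ee_rot: [-3.113, -0.382, 0.006]
contact_force: [-0.3, -0.7, -0.1]
gripper_width: 0.992
```

```bash
python3 -c "
from h import *
st();go(503,12,40,13.8)"
```

```text
t 1.87 pos [502.2  11.4 116.1] yaw 13.99 tilt [-0.004  0.005] F [-0.3 -0.7 -0.1] w 84.7
inc [-0.33  0.18  0.18] [ 1.2  0.  76.1] |d| 76
```

Request:
carry_out([
  [[-0.3,0.2,0,1,0,25,85],[-0.3,0.2,0,1,0,50,85],[-0.3,0.2,0,1,0,70,85],[-0.3,0.2,0,1,0,76,85],[-0.3,0.2,0,1,0,76,85]],
])

```text
t: 2.28
position: [0.5006, 0.0115, 0.038]
ee_rot: [-3.117, -0.381, 0.007]
contact_force: [0.0, -0.4, -0.0]
gripper_width: 0.996
```

Request:
carry_out([
  [[0,0,0,0,0,0,60],[0,0,0,0,0,0,50],[0,0,0,0,0,0,44],[0,0,0,0,0,0,40],[0,0,0,0,0,0,40]],
])

```text
t: 2.7
position: [0.5022, 0.0112, 0.04]
ee_rot: [-3.118, -0.381, 0.002]
contact_force: [-1.6, 1.2, 5.7]
gripper_width: 0.565
```

Request:
carry_out([
  [[0,0,0,0,0,0,40],[0,0,0,0,0,0,40],[0,0,0,0,0,0,40],[0,0,0,0,0,0,40],[0,0,0,0,0,0,40]],
])

```text
t: 3.12
position: [0.5022, 0.0113, 0.04]
ee_rot: [-3.118, -0.382, 0.002]
contact_force: [-0.4, 0.5, 0.5]
gripper_width: 0.561
```

Request:
carry_out([
  [[0,0,0,0,0,-6,40],[0,0,0,0,0,-20,40],[0,0,0,0,0,-45,40],[0,0,0,0,0,-75,40],[0,0,0,0,0,-105,40]],
])

```text
t: 3.53
position: [0.5013, 0.0114, 0.1456]
ee_rot: [-3.117, -0.382, 0.005]
contact_force: [0.7, -0.2, -1.8]
gripper_width: 0.562
```

```bash
python3 -c "
from h import *
st();go(500,-345,145,13.8)
im=bot.snapshot('wrist');cv2.imwrite('pics/w2.png',im)"
```

```text
t 3.53 pos [501.3  11.4 145.6] yaw 13.96 tilt [-0.004  0.001] F [ 0.7 -0.2 -1.8] w 48.0
inc [-0.09  0.18  0.16] [-8.720e+01  3.455e+02  3.000e-01] |d| 356
```

Held (−1.8 N of weight, width 48). Carrying it to the free spot at (0.50, −0.345).

Request:
carry_out([
  [[0,0,0,-6,24,0,40],[0,0,0,-14,56,0,40],[0,0,0,-24,92,0,40],[0,0,0,-34,130,0,40],[0,0,0,-43,170,0,40]],
])

```text
t: 4.0
position: [0.5045, -0.1656, 0.1531]
ee_rot: [3.117, 0.384, 0.011]
contact_force: [0.6, -0.1, -1.3]
gripper_width: 0.564
```

Request:
carry_out([
  [[0,0,0,-10,40,0,40],[0,0,0,-20,80,0,40],[0,0,0,-30,120,0,40],[0,0,0,-40,150,0,40],[0,0,0,-44,168,0,40]],
])

```text
t: 4.42
position: [0.5015, -0.3431, 0.1531]
ee_rot: [3.116, 0.379, 0.01]
contact_force: [0.1, 0.5, -1.5]
gripper_width: 0.56
```

```bash
python3 -c "
from h import *
st();go(500,-345,24,13.8)"
```

```text
t 4.42 pos [ 501.5 -343.1  153.1] yaw 13.88 tilt [ 0.007 -0.002] F [ 0.1  0.5 -1.5] w 47.8
inc [ 0.19 -0.36  0.08] [ -2.7   1.  129.1] |d| 129
```

Request:
carry_out([
  [[0.2,-0.4,0,-2,1,30,40],[0.2,-0.4,0,-2,1,65,40],[0.2,-0.4,0,-2,1,95,40],[0.2,-0.4,0,-2,1,115,40],[0.2,-0.4,0,-2,1,123,40]],
])

```text
t: 4.83
position: [0.4981, -0.3427, 0.0257]
ee_rot: [-3.113, -0.378, 0.009]
contact_force: [-0.8, 1.0, -1.4]
gripper_width: 0.564
```

```bash
python3 -c "
from h import *
st();go(500,-345,22,13.8)"
```

```text
t 4.83 pos [ 498.1 -342.7   25.7] yaw 13.86 tilt [-0.006  0.005] F [-0.8  1.  -1.4] w 48.1
inc [-0.35  0.27  0.06] [1.3 2.7 3.6] |d| 5
```

Request:
carry_out([
  [[-0.3,0.2,0,0,0,1,40],[-0.3,0.2,0,0,0,2,40],[-0.3,0.2,0,0,0,3,40],[-0.3,0.2,0,0,0,4,40],[-0.3,0.2,0,0,0,4,40]],
])

```text
t: 5.25
position: [0.499, -0.3435, 0.0233]
ee_rot: [3.117, 0.379, 0.001]
contact_force: [-0.1, -0.3, -1.7]
gripper_width: 0.56
```

Request:
carry_out([
  [[0,0,0,0,0,1,40],[0,0,0,0,0,1.5,40],[0,0,0,0,0,2,40],[0,0,0,0,0,2,40],[0,0,0,0,0,2,40]],
])

```text
t: 5.67
position: [0.4996, -0.3439, 0.022]
ee_rot: [3.116, 0.379, 0.002]
contact_force: [-0.1, 0.5, 2.3]
gripper_width: 0.562
```

Contact at +2.3 N, so the jar is standing. Opening and backing up.

Request:
carry_out([
  [[0,0,0,0,0,0,60],[0,0,0,0,0,0,85],[0,0,0,0,0,0,85],[0,0,0,0,0,0,85],[0,0,0,0,0,0,85]],
])

```text
t: 6.08
position: [0.4995, -0.3438, 0.0219]
ee_rot: [3.117, 0.379, 0.002]
contact_force: [0.2, 0.5, -0.8]
gripper_width: 0.995
```

Request:
carry_out([
  [[0,0,0,0,0,-10,85],[0,0,0,0,0,-40,85],[0,0,0,0,0,-75,85],[0,0,0,0,0,-110,85],[0,0,0,0,0,-140,85]],
])

```text
t: 6.5
position: [0.4995, -0.3438, 0.1651]
ee_rot: [3.115, 0.379, 0.004]
contact_force: [-0.1, -0.9, 0.1]
gripper_width: 0.994
```

```bash
python3 -c "
from h import *
st();go(480,-185,200,0)"
```

```text
t 6.5 pos [ 499.5 -343.8  165.1] yaw 13.87 tilt [ 0.003 -0.003] F [-0.1 -0.9  0.1] w 84.9
inc [ 0.2  -0.14 13.87] [  19.2 -158.7  -35.5] |d| 164
```

Request:
carry_out([
  [[0,0,3,4,-32,-12,85],[0,0,6,8,-66,-24,85],[0,0,10,12,-100,-36,85],[0,0,13,16,-135,-36,85],[0,0,14,19,-159,-36,85]],
])

```text
t: 6.92
position: [0.4797, -0.1826, 0.2024]
ee_rot: [3.138, -0.007, 0.008]
contact_force: [0.2, 0.1, -0.1]
gripper_width: 0.997
```

Request:
carry_out([
  [[0,0,0,0,0,0,85],[0,0,0,0,0,0,85],[0,0,0,0,0,0,85],[0,0,0,0,0,0,85],[0,0,0,0,0,0,85]],
])

```text
t: 7.33
position: [0.4798, -0.1836, 0.2024]
ee_rot: [3.138, -0.009, 0.008]
contact_force: [-0.1, -1.1, -0.4]
gripper_width: 0.998
```

```bash
python3 - <<'E'
from h import *
st();c=bot.camera_model("wrist");im=bot.snapshot("wrist");cv2.imwrite("pics/w3.png",im)
H,S,V=cv2.split(cv2.cvtColor(im,40))
m=(H>100)&(H<130)&(S>120);m[280:]=0;b=blobs(m)[0];print("blue",cv2.boundingRect(b),np.round(cv2.approxPolyDP(b,4,True).reshape(-1,2).tolist()).tolist())
m=(H<16)&(S>80)&(V>50);m[280:]=0;b=blobs(m)[0];q=cv2.approxPolyDP(b,5,True).reshape(-1,2);print("ramp",[(p.tolist(),(1000*ray(c,*p,.013)[:2]).round(1).tolist()) for p in q])
for X in([.566,-.188,.045],[.661,-.190,.002]):print(proj(c,X))
E
```

```text
t 7.33 pos [ 479.8 -183.6  202.4] yaw -0.32 tilt [ 0.005 -0.004] F [-0.1 -1.1 -0.4] w 85.2
blue (304, 60, 34, 35) [[306, 60], [304, 93], [335, 94], [336, 60]]
ramp [([294, 0], [638.7, -165.7]), ([294, 60], [589.2, -164.4]), ([346, 62], [587.2, -213.3]), ([348, 0], [638.5, -213.9])]
[319.62256584  85.29337546]
[321.02747577 -24.93361286]
```

View pics/w3.png

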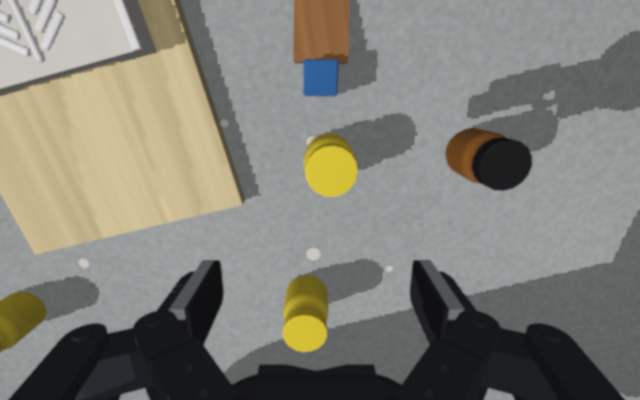

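Wrist view: the amber jar stands upright on bare table (cap at (503,163)), the blue block is at (304–336, 60–94) with the ramp above it, and a yellow look-alike is at (330,165).

```bash
python3 - <<'E'
from h import *
c=bot.camera_model("wrist");im=cv2.imread("pics/w3.png")
print("cam",(-np.array(c["R"]).T@c["t"]).round(3), "V col320:",cv2.cvtColor(im,40)[56:100:2,320,2].tolist())
for u,v,z in((306,60,.045),(336.5,60,.045),(305,94,.045),(336,94,.045),(305,94,0),(336,94,0)):print(u,v,z,(1000*ray(c,u,v,z)[:2]).round(1))
print("yellow",ray(c,331,172,.075),"amber jar",ray(c,503,163,.075))
go(566,-188,130,0)
E
```

```text
cam [ 0.56  -0.184  0.346] V col320: [141, 103, 130, 152, 153, 153, 153, 153, 153, 152, 151, 152, 151, 151, 151, 151, 151, 152, 152, 144, 134, 147]
306 60 0.045 [ 586.2 -176.4]
336.5 60 0.045 [ 586.1 -202.2]
305 94 0.045 [ 558.8 -175.1]
336 94 0.045 [ 558.6 -202.2]
305 94 0 [ 558.6 -173.8]
336 94 0 [ 558.4 -204.9]
yellow [ 0.49591612 -0.19700076  0.075     ] amber jar [ 0.50283896 -0.34144228  0.075     ]
inc [ 0.2  -0.27 -0.33] [86.   3.7 72.7] |d| 113
```

Request:
carry_out([
  [[0.2,-0.2,0,30,2,25,75],[0.2,-0.2,0,60,4,50,75],[0.2,-0.2,0,90,5,80,75],[0.2,-0.2,0,90,5,100,75],[0.2,-0.2,0,90,5,115,75]],
])

```text
t: 7.8
position: [0.5697, -0.1896, 0.0835]
ee_rot: [-3.139, 0.009, 0.005]
contact_force: [-0.5, 0.2, 0.8]
gripper_width: 0.881
```

```bash
python3 -c "
from h import *
st();go(570.5,-189,9,-0.7)"
```

```text
t 7.8 pos [ 569.7 -189.6   83.5] yaw -0.34 tilt [-0.003  0.002] F [-0.5  0.2  0.8] w 75.2
inc [-0.12  0.18  0.36] [ 1.  -0.4 74.5] |d| 75
```

Request:
carry_out([
  [[0,0.2,0.4,1,0,25,75],[0,0.2,0.4,1,0,50,75],[0,0.2,0.4,1,0,65,75],[0,0.2,0.4,1,0,72,75],[0,0.2,0.4,1,0,74,75]],
])

```text
t: 8.22
position: [0.5691, -0.1894, 0.0073]
ee_rot: [-3.138, 0.022, 0.005]
contact_force: [0.1, -1.2, -0.0]
gripper_width: 0.877
```

Request:
carry_out([
  [[0,0,0,0,0,0,55],[0,0,0,0,0,0,40],[0,0,0,0,0,0,34],[0,0,0,0,0,0,28],[0,0,0,0,0,0,20]],
])

```text
t: 8.63
position: [0.5703, -0.19, 0.0089]
ee_rot: [-3.139, 0.022, 0.001]
contact_force: [-0.2, 0.9, 4.4]
gripper_width: 0.346
```

Request:
carry_out([
  [[0,0,0,0,0,0,20],[0,0,0,0,0,0,20],[0,0,0,0,0,0,20],[0,0,0,0,0,0,20],[0,0,0,0,0,0,20]],
])

```text
t: 9.05
position: [0.5702, -0.1899, 0.009]
ee_rot: [-3.139, 0.021, 0.001]
contact_force: [-1.7, 0.7, 1.1]
gripper_width: 0.346
```

```bash
python3 -c "
from h import *
st()"
```

```text
t 9.05 pos [ 570.2 -189.9    9. ] yaw -0.78 tilt [-0.001  0.002] F [-1.7  0.7  1.1] w 29.5
```

Wedge gripped (29.5 mm). Lifting it, then carrying it over the apron.

Request:
carry_out([
  [[0,0,0,0,0,-8,20],[0,0,0,0,0,-25,20],[0,0,0,0,0,-55,20],[0,0,0,0,0,-85,20],[0,0,0,0,0,-110,20]],
])

```text
t: 9.47
position: [0.5705, -0.1903, 0.1212]
ee_rot: [-3.139, 0.021, -0.0]
contact_force: [0.4, 0.4, -0.8]
gripper_width: 0.344
```

```bash
python3 -c "
from h import *
st();go(447,12,120,13.8)"
```

```text
t 9.47 pos [ 570.5 -190.3  121.2] yaw -0.78 tilt [0.    0.002] F [ 0.4  0.4 -0.8] w 29.4
inc [ -0.12  -0.02 -14.58] [-126.2 -200.6    1.6] |d| 237
```

Request:
carry_out([
  [[0,0,-2,-15,-24,0,20],[0,0,-5,-36,-57,0,20],[0,0,-9,-58,-92,0,20],[0,0,-12,-80,-127,0,20],[0,0,-14.6,-102,-162,0,20]],
])

```text
t: 9.88
position: [0.4694, -0.0257, 0.1218]
ee_rot: [-3.116, -0.38, -0.001]
contact_force: [1.0, 0.1, 0.4]
gripper_width: 0.348
```

```bash
python3 -c "
from h import *
st();go(447,12,70,13.8)"
```

```text
t 9.88 pos [469.4 -25.7 121.8] yaw 13.92 tilt [0.    0.002] F [1.  0.1 0.4] w 29.7
inc [-0.12 -0.05  0.12] [-12.7 -41.9  51.9] |d| 68
```

Request:
carry_out([
  [[0,0,0,-4,-14,8,20],[0,0,0,-8,-28,16,20],[0,0,0,-13,-42,25,20],[0,0,0,-13,-42,40,20],[0,0,0,-13,-42,52,20]],
])

```text
t: 10.3
position: [0.4466, 0.0126, 0.0693]
ee_rot: [-3.117, -0.381, -0.002]
contact_force: [1.2, -0.7, -0.4]
gripper_width: 0.345
```

Request:
carry_out([
  [[0,0,0,0,0,5,20],[0,0,0,0,0,10,20],[0,0,0,0,0,10,20],[0,0,0,0,0,10,20],[0,0,0,0,0,10,20]],
])

```text
t: 10.72
position: [0.4473, 0.0123, 0.06]
ee_rot: [-3.117, -0.381, -0.003]
contact_force: [0.6, 0.4, -1.3]
gripper_width: 0.34
```

```bash
python3 - <<'E'
from h import *
st();c=bot.camera_model("wrist");im=bot.snapshot("wrist");cv2.imwrite("pics/w4.png",im);st()
print("cam",(-np.array(c["R"]).T@c["t"]).round(3))
s=bot.get_state();p=np.array(s["position"]);d=np.array([np.cos(.241),np.sin(.241)])
for k in(17,97):print("expected",k,proj(c,[*(p[:2]+d*k/1000),p[2]-.009+(.024 if k<50 else .002)]))
E
```

```text
t 10.72 pos [447.3  12.3  60. ] yaw 13.93 tilt [0.002 0.002] F [ 0.6  0.4 -1.3] w 29.1
t 10.77 pos [447.3  12.3  60. ] yaw 13.93 tilt [0.002 0.002] F [-0.3  0.2 -1.2] w 29.5
cam [0.526 0.031 0.203]
expected 17 [314.68855345 246.42783143]
expected 97 [315.29276565  50.30936775]
```

View pics/w4.png

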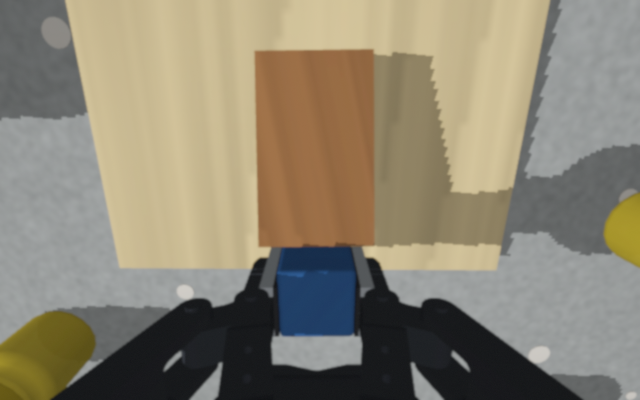

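Wrist view: the wedge is held square to the board with its tip at row 50, exactly where a 97 mm TCP-to-tip offset predicts. The board front corners are at (120,268) and (499,269). I'll check the line, then lower.

```bash
python3 - <<'E'
from h import *
c=bot.camera_model("wrist")
a=1000*ray(c,119.5,268.5,.018)[:2];b=1000*ray(c,499,270,.018)[:2];m=(a+b)/2;n=(a-b)/np.linalg.norm(a-b);x=np.array([n[1],-n[0]])
print("front corners",a,b,"len",np.linalg.norm(a-b),"yaw",np.degrees(np.arctan2(x[1],x[0])))
s=bot.get_state();p=1000*np.array(s["position"])[:2];t=p+97*np.array([np.cos(.243),np.sin(.243)]);print("tip board x,y",(t-m)@x-150,(t-m)@n)
for q in((556,123),(595,-37),(666+3,151),(706,-13)):print("panel corner in board",((np.array(q)-m)@x-150).round(1),((np.array(q)-m)@n).round(1))
print("panel from w1?");
E
```

```text
front corners [390.88134273 127.22798108] [ 448.6512414  -108.38073237] len 242.5877718400232 yaw 13.776798974951907
tip board x,y -25.571536827538623 -3.5259992339640833
panel corner in board 9.4 77.9
panel corner in board 9.1 -86.8
panel corner in board 125.8 78.2
panel corner in board 122.7 -89.9
panel from w1?
```

Request:
carry_out([
  [[0,0,0,0,0,10,20],[0,0,0,0,0,20,20],[0,0,0,0,0,26,20],[0,0,0,0,0,30,20],[0,0,0,0,0,31,20]],
])

```text
t: 11.18
position: [0.4462, 0.0125, 0.0276]
ee_rot: [-3.116, -0.381, 0.0]
contact_force: [-0.3, 0.3, -0.7]
gripper_width: 0.345
```

Panel front is at board x ≈ 9.3 with its centre at y ≈ −5. The tip is at (−25.6, −3.5), so it's aligned. Feeling for the board now.

Request:
carry_out([
  [[0,0,0,0,0,0,20],[0,0,0,0,0,0.5,20],[0,0,0,0,0,0.5,20],[0,0,0,0,0,1,20],[0,0,0,0,0,1,20]],
])

```text
t: 11.6
position: [0.4466, 0.0125, 0.0269]
ee_rot: [-3.116, -0.381, -0.001]
contact_force: [-0.2, -0.3, -0.2]
gripper_width: 0.343
```

```bash
python3 -c "
from h import *
st();go(446.5,12.5,27,13.8);print(bot.get_state()['moment'])"
```

```text
t 11.6 pos [446.6  12.5  26.9] yaw 13.93 tilt [0.    0.002] F [-0.2 -0.3 -0.2] w 29.3
inc [-0.11 -0.05  0.13] [-0.1 -0.  -0.1] |d| 0
[ 0.04522773  0.04739461 -0.04961225]
```

Request:
carry_out([
  [[0,0,0,0,0,0.3,20],[0,0,0,0,0,0.6,20],[0,0,0,0,0,0.8,20],[0,0,0,0,0,0.8,20],[0,0,0,0,0,0.8,20]],
])

```text
t: 12.02
position: [0.4468, 0.0124, 0.0269]
ee_rot: [-3.117, -0.381, -0.001]
contact_force: [-3.2, 0.5, 6.7]
gripper_width: 0.341
```

Contact (6.7 N, z 26.9, as expected). Easing the down force slightly and sliding forward 50 mm, stopping short of the panel contact.

Request:
carry_out([
  [[0,0,0.1,8,0,0.1,20],[0,0,0.1,18,0,0.1,20],[0,0,0.1,28,0,0.1,20],[0,0,0.1,39,0,0.1,20],[0,0,0.1,50,0,0.1,20]],
])

```text
t: 12.43
position: [0.4963, 0.0247, 0.0269]
ee_rot: [-3.117, -0.379, -0.001]
contact_force: [-2.9, -1.2, 4.4]
gripper_width: 0.348
```

```bash
python3 - <<'E'
from h import *
st();c=bot.camera_model("wrist");im=bot.snapshot("wrist");cv2.imwrite("pics/w5.png",im);st()
E
```

```text
t 12.43 pos [496.3  24.7  26.9] yaw 13.85 tilt [0.    0.002] F [-2.9 -1.2  4.4] w 29.7
t 12.48 pos [498.6  24.9  27.5] yaw 13.84 tilt [0.003 0.002] F [-0.9 -0.2  0.9] w 29.2
```

View pics/w5.png

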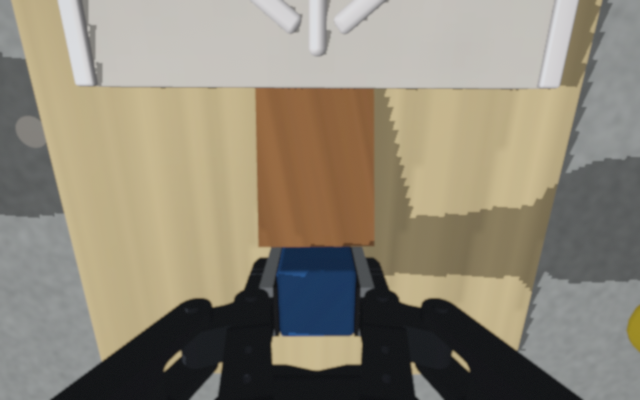

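Wrist view: the thin end is under the panel. The panel front edge is at row 87 (columns 77–562, middle ≈ 319) with the ramp centred at column 315.

```bash
python3 - <<'E'
from h import *
st();c=bot.camera_model("wrist");s=bot.get_state();p=1000*np.array(s["position"])[:2]
d=np.array([np.cos(.2415),np.sin(.2415)])
for z in(.018,.026,.046):
    e=1000*ray(c,316,87,z)[:2];print(z,"edge ahead of TCP",(e-p)@d,"under",97-(e-p)@d)
E
```

```text
t 12.48 pos [498.6  24.9  27.5] yaw 13.84 tilt [0.003 0.002] F [-0.9 -0.2  0.9] w 29.2
0.018 edge ahead of TCP 82.53440892564504 under 14.465591074354961
0.026 edge ahead of TCP 82.42304119419468 under 14.576958805805319
0.046 edge ahead of TCP 82.14462186556847 under 14.855378134431533
```

About 14.7 mm is under, so contact should come after about 7 mm and the goal after about 29 mm.

Request:
carry_out([
  [[0,0,0,1,0,0.2,20],[0,0,0,2,0,0.2,20],[0,0,0,3,0,0.2,20],[0,0,0,4,0,0.2,20],[0,0,0,5,0,0.2,20]],
])

```text
t: 12.9
position: [0.5027, 0.0261, 0.027]
ee_rot: [-3.117, -0.378, -0.004]
contact_force: [-2.1, -0.6, -0.5]
gripper_width: 0.346
```

Request:
carry_out([
  [[0,0,0,1,0,0,20],[0,0,0,2,0,0,20],[0,0,0,3,0,0,20],[0,0,0,4,0,0,20],[0,0,0,5,0,0,20]],
])

```text
t: 13.32
position: [0.5055, 0.0269, 0.0269]
ee_rot: [-3.117, -0.379, 0.004]
contact_force: [-10.9, -2.5, 9.3]
gripper_width: 0.342
```

```bash
python3 -c "
from h import *
st()"
```

```text
t 13.32 pos [505.5  26.9  26.9] yaw 13.85 tilt [-0.003  0.001] F [-10.9  -2.5   9.3] w 29.2
```

Contact felt near TCP x ≈ 505, as predicted. Pushing on in steps.

Request:
carry_out([
  [[0,0,0,3,0,0,20],[0,0,0,5,0,0,20],[0,0,0,7,0,0,20],[0,0,0,9,0,0,20],[0,0,0,11,0,0,20]],
])

```text
t: 13.73
position: [0.5146, 0.0293, 0.0269]
ee_rot: [-3.117, -0.379, 0.009]
contact_force: [-11.4, -2.2, 7.8]
gripper_width: 0.342
```

```bash
python3 -c "
from h import *
st();c=bot.camera_model('wrist');im=bot.snapshot('wrist');cv2.imwrite('pics/w6.png',im);st()
s=bot.get_state();p=1000*np.array(s['position'])[:2];d=np.array([np.cos(.2415),np.sin(.2415)]);g=cv2.cvtColor(im,40)[:,:,1].astype(int)
r=[int(np.argmax(np.diff(g[60:235,u])))+61 for u in(270,290,335,360)];print(r)
e=1000*ray(c,316,np.median(r),.046)[:2];print('under',97-(e-p)@d)
H,S,V=cv2.split(cv2.cvtColor(im,40));m=(H>100)&(H<130)&(S>120);print('blue',cv2.boundingRect(blobs(m)[0]))
"
```

```text
t 13.73 pos [514.6  29.3  26.9] yaw 13.85 tilt [-0.006  0.001] F [-11.4  -2.2   7.8] w 29.2
t 13.78 pos [515.1  29.4  27. ] yaw 13.85 tilt [-0.005  0.001] F [-7.1 -1.6  3.4] w 29.1
[141, 141, 141, 141]
under 34.37448559944323
blue (276, 248, 81, 87)
```

```bash
cat > rise.py <<'E'
from h import *
import sys
def width(im,row):
    H,S,V=cv2.split(cv2.cvtColor(im,40));out=[]
    for r in range(row-14,row-5,2):
        m=(S[r]<45)&(V[r]>110);m=cv2.morphologyEx(m.astype(np.uint8)[None],cv2.MORPH_CLOSE,np.ones((1,25)))[0]
        i=320;a=i
        while a>0 and m[a]:a-=1
        while i<639 and m[i]:i+=1
        out.append((a,i,i-a))
    return out
if __name__=="__main__":
    for f,r in(("w5",87),("w6",141)):print(f,width(cv2.imread(f"pics/{f}.png"),r))
    c=bot.camera_model("wrist");print("camz",(-np.array(c["R"]).T@c["t"])[2],c["fx"],"optical tilt",np.array(c["R"])[2])
E
python3 rise.py; python3 -c "
import cv2,numpy as np
a=[cv2.imread(f'pics/{f}.png')[0:240] for f in('w5','w6')];cv2.imwrite('pics/cmp.png',np.vstack(a))"
```

```text
w5 [(71, 639, 568), (72, 563, 491), (72, 639, 567), (73, 639, 566), (73, 639, 566)]
w6 [(77, 639, 562), (77, 639, 562), (77, 639, 562), (78, 639, 561), (78, 639, 561)]
camz 0.1694824091388538 327.7060878166589 optical tilt [-0.30793449 -0.07356671 -0.94855906]
```

View pics/cmp.png

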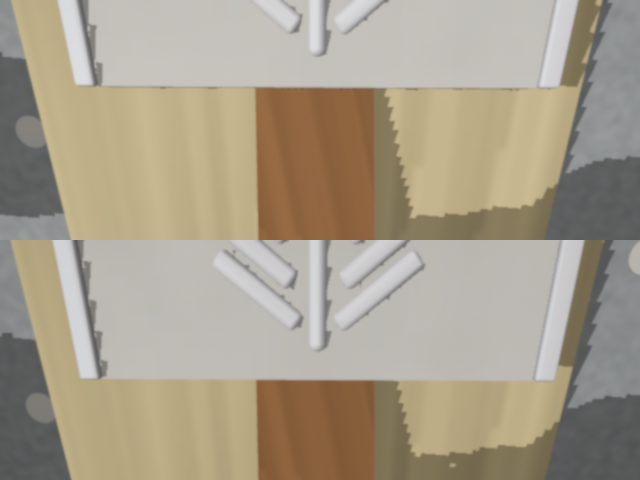

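Comparing both pictures: the front edge runs (76,87)–(558,87) before and (80,140)–(554,140) now. It's closer to the camera now by a measurable amount, so I'm working out the rise.

```bash
cat > rise.py <<'E'
from h import *
def lr(im,row):
    S=cv2.cvtColor(im,40)[:,:,1].astype(float);L=[];Rr=[]
    for k in(3,5,7):
        s=cv2.GaussianBlur(S,(3,3),0)[row-k]
        t=45;a=np.where(s[40:130]>t)[0]+40;a=a[a<100].max();L.append((a+(s[a]-t)/(s[a]-s[a+1]),row-k))
        b=np.where(s[500:600]>t)[0]+500;b=b[b>535].min();Rr.append((b-(s[b]-t)/(s[b]-s[b-1]),row-k))
    return np.mean(L,0),np.mean(Rr,0)
def wid(c,im,row,z):
    l,r=lr(im,row);return 1000*np.linalg.norm(ray(c,*l,z)-ray(c,*r,z)),l,r
def rise(c,im,row,w0):
    from scipy.optimize import brentq
    return brentq(lambda z:wid(c,im,row,z)[0]-w0,.03,.07)
E
python3 - <<'E'
from rise import *
c=bot.camera_model("wrist");a=cv2.imread("pics/w5.png");b=cv2.imread("pics/w6.png")
w0=wid(c,a,87,.046-.0002);print(w0)   # w5 camera about 0.2 mm higher
print(wid(c,b,141,.046)); print("front z now",1000*rise(c,b,141,w0[0]))
E
```

```text
(np.float64(173.16261172338085), array([73.96639694, 82.        ]), array([560.71689338,  82.        ]))
(np.float64(177.9742737816128), array([ 79.23185983, 136.        ]), array([555.67884532, 136.        ]))
front z now 49.33843543950385
```

Rise is 3.3 mm by panel width, against 3.4 mm from the insertion depth, so they agree. About 9.5 mm more.

Request:
carry_out([
  [[0,0,0,2,0,0,20],[0,0,0,4,0,0,20],[0,0,0,6,0,0,20],[0,0,0,8,0,0,20],[0,0,0,9,0,0,20]],
])

```text
t: 14.2
position: [0.5226, 0.0314, 0.027]
ee_rot: [-3.117, -0.379, 0.012]
contact_force: [-8.3, -1.5, 6.6]
gripper_width: 0.343
```

```bash
cat > chk.py <<'E'
from rise import *
import sys
st();c=bot.camera_model('wrist');im=bot.snapshot('wrist');cv2.imwrite(f'pics/{sys.argv[1]}.png',im);st()
s=bot.get_state();p=1000*np.array(s['position'])[:2];d=np.array([np.cos(.2415),np.sin(.2415)]);g=cv2.cvtColor(im,40)[:,:,1].astype(int)
r=[int(np.argmax(np.diff(g[60:235,u])))+61 for u in(270,290,335,360)]
e=1000*ray(c,316,np.median(r),.046)[:2];print(r,'under',97-(e-p)@d,"rise",1000*rise(c,im,int(np.median(r)),173.16)-46,lr(im,int(np.median(r))))
E
python3 chk.py w7
```

```text
t 14.2 pos [522.6  31.4  27. ] yaw 13.85 tilt [-0.008  0.001] F [-8.3 -1.5  6.6] w 29.3
t 14.25 pos [522.8  31.4  27. ] yaw 13.85 tilt [-0.008  0.001] F [-8.2 -1.3  6.1] w 29.2
[163, 164, 164, 164] under 42.78754604532633 rise 5.586745372183508 (array([ 80.04018868, 159.        ]), array([555.38897353, 159.        ]))
```

Rise 5.6 mm (5.7 from insertion depth). One last small push, taking out the 0.5° nod too.

Request:
carry_out([
  [[0,0.1,0,0.6,0,0,20],[0,0.2,0,1.2,0,0,20],[0,0.3,0,1.8,0,0,20],[0,0.3,0,2.2,0,0,20],[0,0.3,0,2.2,0,0,20]],
])

```text
t: 14.67
position: [0.5235, 0.0317, 0.0269]
ee_rot: [-3.116, -0.379, 0.008]
contact_force: [-8.2, -1.5, 6.0]
gripper_width: 0.342
```

```bash
python3 chk.py w8; python3 - <<'E'
from h import *
a=cv2.imread("pics/w8.png");b=bot.snapshot("scene");t=bot.snapshot("top");cv2.imwrite("pics/t8.png",t)
t0=cv2.imread("pics/top0.png")
o=np.zeros((600,800,3),np.uint8);o[:300,:480]=cv2.resize(a,(480,300));o[300:,:480]=cv2.resize(t[100:300,140:460],(480,300));o[:300,480:]=cv2.resize(b[130:280,220:380],(320,300));cv2.imwrite("pics/fin.png",o)
for n,(x0,x1,y0,y1) in dict(tub=(203,240,195,230),lid=(405,442,130,165),brush=(150,190,165,225)).items():
    print(n,"max diff",int(cv2.absdiff(cv2.GaussianBlur(t,(3,3),0),cv2.GaussianBlur(t0,(3,3),0))[y0:y1,x0:x1].max()))
E
```

```text
t 14.67 pos [523.5  31.7  26.9] yaw 13.86 tilt [-0.006  0.002] F [-8.2 -1.5  6. ] w 29.2
t 14.72 pos [523.6  31.7  26.9] yaw 13.85 tilt [-0.006  0.002] F [-7.9 -2.1  6.2] w 29.4
[166, 166, 166, 166] under 43.49148621758164 rise 5.83321706484498 (array([ 80.41973942, 161.        ]), array([555.42091074, 161.        ]))
tub max diff 23
lid max diff 39
brush max diff 22
```

View pics/fin.png

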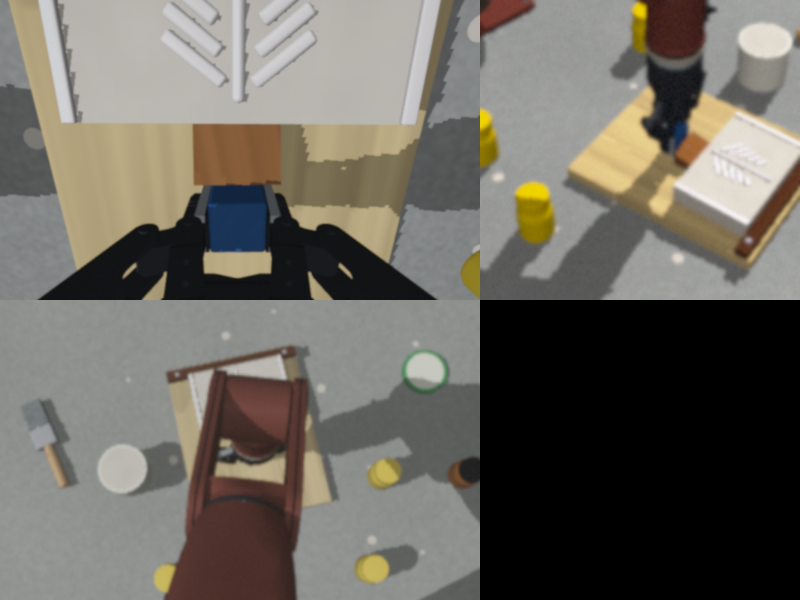

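The composite shows the wedge centred under the panel edge and still held, the gripper clear of the panel, the jar upright on bare table, and the tub, lid and brush in place. Handing in.

```bash
python3 -c "
from h import *
print(bot.close_job());st()"
```

```text
the job is handed in; nothing more can be done
None
the job is handed in; nothing more can be done
```

The panel's front edge is raised about 5.8 mm, held there by the wedge, which the gripper was still holding when I handed the job in at about 15 s of robot time. I first moved the amber jar off the board; it stands upright on the bare table at about (0.50, −0.34). I then set the wedge flat on the apron and pushed it in under the middle of the front edge.

- **Lift:** the last wrist picture gave 5.8 mm from how wide the panel looks. The insertion depth, 43.5 mm under the edge, gives 5.9 mm. The two measures agreed within about 0.1 mm at every step, and the readings never went above 5.9 mm.
- **Forces:** the final push was about 8 N, with about 6 N vertically at the wrist. The largest reading in any push was about 12 N.
- **Clearances:** the gripper stayed clear of the panel. The tub, lid and brush look unmoved in the top view. The lid showed the largest picture difference there, 39 grey levels, which I put down to the arm's shadow without checking further.
- **Disagreements:**
  - The top camera's positions were about 3 mm off the wrist camera's, so I used the wrist's.
  - The tool finished nodded about 0.35° under load, so the wedge may not be perfectly flat on the board.
- **Not checked:** nothing could be measured after hand-in, because the station takes no calls by then. That the panel holds for the following second is therefore unchecked.

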